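Sweep the used lens blocks into the catch trough

ROBOT

A 7-joint arm with a two-finger parallel gripper is mounted at the origin on the work surface. World frame = base frame: x ahead of the robot, y to its left, z up, the work surface at z = 0. Lengths are in m, angles in rad, forces in N, time in s.
With the tool pointing down it reaches from about 0.4 to 0.9 m from the base axis. Payload 5.6 kg.
Tool frame: the origin (TCP) lies where the fingers leave the gripper's body, on its centre line; the fingertips stand 88 mm ahead of it and the grasp point (between the pads) lies 69 mm ahead of it; z points along the fingers, y is the direction in which the jaws open and shut (so a half turn about z gives the same grasp; the last joint's range is limited). The gripper opens to 92 mm and grips with 3 to 60 N. Pads are 20 mm wide; open, the fingers measure 128 mm over their backs; the gripper's body (75 mm by 189 mm) begins 69 mm behind the grasp point.
Start: joints at [1.232, 0.468, -0.012, 1.603, 0.006, 1.071, -0.056], TCP at [0.189, -0.622, 0.303] pointing down, gripper open.
Joint ranges: [-2.53, 2.53], [-0.31, 2.02], [-1.57, 1.55], [0.28, 2.44], [-1.29, 4.43], [0.15, 1.84], [-2.92, 2.92]. Speed limits (rad/s): [2.57, 2.57, 3.14, 3.14, 3.14, 3.14, 3.14].

INTERFACE

Orientations are given as a unit quaternion [w, x, y, z].
In Python, from plant import env gives the robot as it stands. The module is installed in compiled form; this text tells all that it offers.
- The arm moves only by the shell command python3 -m creep 'ROWS' [FORCE]. ROWS is JSON, a list of rows, each a list of 7 numbers: the turn, a rotation vector about the tool's x, y, z in rad, then the shift along the tool's x, y, z in m, then the gripper command: -1 is fully open, 1 is shut, values between are in proportion. A call has exactly 8 rows; each row is the pose to reach, as a shift and turn from the pose measured when the call began, along the tool's axes at that moment; what a row does not reach only later rows make up. A row lasts 1/10 s, in which the tool goes at most 50 mm and 8.59 degrees, less where a joint would pass 70% of its speed; a pose out of reach is approached as far as the arm can. A call with a gripper value outside its range is refused whole. The fingers move at their own pace and stop on an object; FORCE is the grip in N (left out, the last holds). Time passes only in rows, so rows that repeat a pose let the fingers close, or fill a call up. It gives the time, the measured TCP pose, the force and the opening at its end, in the units of the state.
- env.get_state(): the state, without advancing time (a new reading comes with each control period).
- env.get_image(name): name is "side" or "top" or "wrist"; returns (picture, depth): 480x640x3 uint8, blue, green, red; 480x640 float32, m along the optical axis (not along the pixel's ray), 0 where there is no reading.
- env.camera_model(name): a dict with "mtx" (3x3 intrinsics, pixels), "cam_to_world" (4x4, takes a point from camera to world coordinates); the wrist camera has in their place "hand_eye" (4x4, takes a point from camera to tool coordinates, whose origin is the TCP and whose axes are the flange's). Camera axes: x right, y down, z forward; pixel columns grow to the right and rows downward; lengths in m; the calibration is good to about 2 mm. A picture is of the moment at which its call begins: read the wrist's pose just before it. camera_model takes no time and is no camera call.
- env.sign_off(): hands the job in, once; it reports no verdict.
The state is a dict: "time": time; "joint_positions": joint angles; "qd": joint speeds; "effort": joint torques, N m; "tool_pos": TCP position; "orientation": TCP orientation; "ft_force": force on the tool from outside, world axes, zero at the start; "ft_torque": the same for the moment, N m; "width": finger opening in m.
Only numpy, scipy, OpenCV 4.12 (cv2) and the standard library are available. Lean on these libraries where they do the work, as an engineer would, in place of code of your own. Each camera call takes 0.05 s, during which the arm holds its last target.

TASK

Using the fingertips like a small broom, sweep the three used blue lens blocks along the deck of the sorting stand, over its edge and into the catch trough; push them only, never pick them up. Leave the orange reference block standing where it is on the deck, and do not disturb the other things on the bench.

Things in the scene. Friction and masses are not known exactly. Their poses are not given: they have to be found in the camera images.
- stand: Sorting stand fixed to the bench: a flat grey deck, top 35 mm above the bench, 240 mm along its own x (-120 to +120) and 200 mm along its own y (-130 to +70 mm). Along its +y edge runs the catch trough, with no rim between: what is pushed over the edge drops in. Origin at bench height, z up. Place and yaw (up to 20 deg) differ from start to start
- trough (a point): middle of the trough's floor, 105.5 mm along the stand's +y from its origin, axes as the stand's. The trough is open-topped, black floor 4 mm above the bench, aluminium walls 4 mm thick with tops 30 mm above the bench; inside 232 mm along x and 71 mm along y (the stand's y = +70 to +141 mm)
- blue_a_center (a point): blue lens block: a plastic disc 26 mm across and 10 mm high with a stub 15 mm across on top, 18 mm high in all, about 15 g, standing stub up on the deck; this point is its centre, 9 mm above its underside
- blue_b_center (a point): blue lens block: a plastic disc 26 mm across and 10 mm high with a stub 15 mm across on top, 18 mm high in all, about 15 g, standing stub up on the deck; this point is its centre, 9 mm above its underside
- blue_c_center (a point): blue lens block: a plastic disc 26 mm across and 10 mm high with a stub 15 mm across on top, 18 mm high in all, about 15 g, standing stub up on the deck; this point is its centre, 9 mm above its underside
- orange_center (a point): orange lens block: a plastic disc 26 mm across and 10 mm high with a stub 15 mm across on top, 18 mm high in all, about 15 g, standing stub up on the deck; this point is its centre, 9 mm above its underside. It stands among the blue ones, about 50 mm sideways (along the stand's x) from its neighbours, in any of the four places
- spray: white bottle, 52 mm across, 120 mm high, on the bench beside the stand; origin at its underside
- jar: small amber jar with a steel lid, 48 mm across, 50 mm high, on the bench; origin at its underside
- driver: screwdriver with a green handle, 150 mm long, lying on the bench; origin at its underside, x along it
- glasses: pair of black spectacles standing open on the bench, front 125 mm wide and 45 mm high, temples running 130 mm along its own +x; origin at bench height under the middle of the front
- jobtray: empty yellow job tray, 120 x 170 x 35 mm, on the bench; origin under its centre
- cup: white cup, 68 mm across, 80 mm high, on the bench; origin at its underside

How it is judged:
By the outcome, as a careful person would: the job done as asked, in the order asked, and still so for the second after the job is handed in, with the robot touching nothing.
It also fails if it takes over 51 s, if anything falls off the work surface, if the arm or the gripper's body presses on something with over 40 N, if the wrist force passes 120 N, or if a joint passes its speed limit or range.

## Working session

There is one attempt and no reset: what is moved stays moved. The work goes in short steps, Python scripts to look and compute and a shell command to move; the robot and the scene stay as the last step left them, time stands still between calls to the robot, and variables do not carry over. Pictures are saved under pics/ and viewed, and the job is handed in when it is done.

```bash
mkdir -p pics; python3 - <<'E'
from plant import env
import cv2,json
s=env.get_state();print({k:(v if not hasattr(v,'round') else v) for k,v in s.items()})
for n in ("top","side","wrist"):
    im,d=env.get_image(n);cv2.imwrite(f"pics/{n}0.png",im)
    import numpy as np; np.save(f"pics/{n}0.npy",d)
    print(n,env.camera_model(n))
E
```

```text
{'time': 0.0, 'joint_positions': array([ 1.23200667,  0.46835792, -0.01158237,  1.60360891,  0.00598418,
        1.07136809, -0.05628824]), 'qd': array([ 0.00049136,  0.00067415, -0.00132275,  0.00092463,  0.0011222 ,
        0.00097978, -0.00146858]), 'effort': array([ 6.35587658e-04, -5.20571351e+01, -1.19291770e-02, -2.43743813e+01,
       -5.65380778e-02,  1.73184613e-02,  1.79236167e-04]), 'tool_pos': array([ 0.18928609, -0.62139355,  0.30175877]), 'orientation': array([-8.34129802e-04,  9.89088875e-01,  1.47317577e-01, -1.82851020e-04]), 'ft_force': array([ 0.79324223, -0.96642294, -0.41695569]), 'ft_torque': array([ 0.046859  , -0.04640109,  0.03856754]), 'width': 0.09184056171029564}
top {'mtx': array([[441.15480398,   0.        , 317.0053775 ],
       [  0.        , 441.15480398, 230.87894886],
       [  0.        ,   0.        ,   1.        ]]), 'cam_to_world': array([[ 0.02252584, -0.99080135,  0.13343638,  0.38074967],
       [-0.99953194, -0.01955599,  0.02352579, -0.00318506],
       [-0.0206999 , -0.13390386, -0.99077811,  0.94579944],
       [ 0.        ,  0.        ,
[... 282 characters left out ...]
[-0.50439319,  0.63994313, -0.57970708,  0.67098644],
       [ 0.01279876, -0.66575127, -0.74606396,  0.89114785],
       [ 0.        ,  0.        ,  0.        ,  1.        ]])}
wrist {'mtx': array([[376.93826579,   0.        , 313.27324925],
       [  0.        , 376.93826579, 232.25814625],
       [  0.        ,   0.        ,   1.        ]]), 'hand_eye': array([[-1.06036905e-04, -9.71645188e-01, -2.36443689e-01,
         6.70037524e-02],
       [ 9.99999974e-01, -5.51487292e-05, -2.21836772e-04,
        -9.30287711e-05],
       [ 2.02507063e-04, -2.36443706e-01,  9.71645168e-01,
        -8.22859640e-02],
       [ 0.00000000e+00,  0.00000000e+00,  0.00000000e+00,
         1.00000000e+00]])}
```

View pics/top0.png

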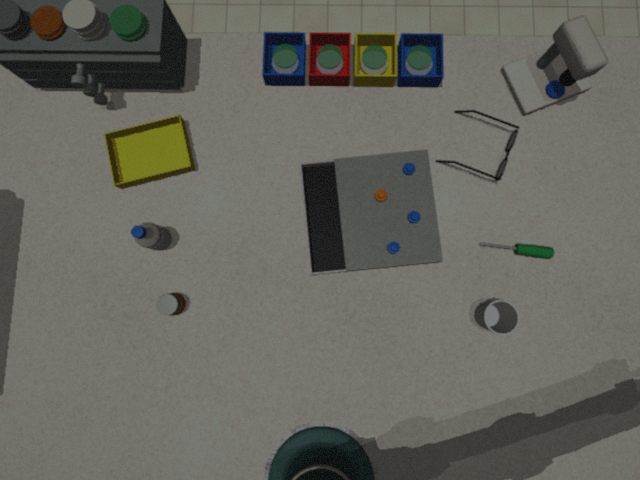

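View pics/side0.png

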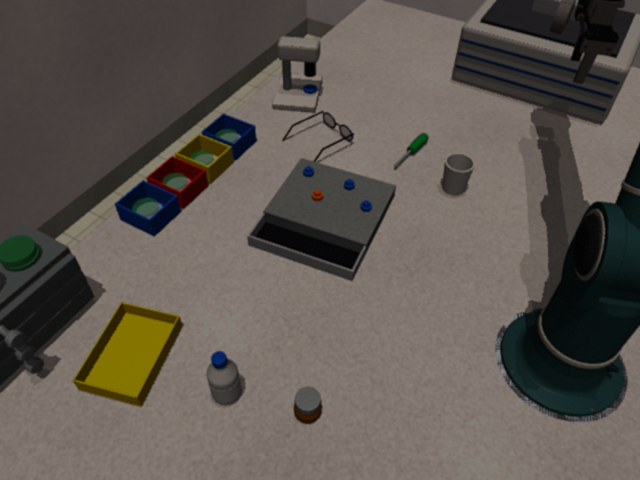

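```bash
python3 - <<'E'
import cv2
im=cv2.imread("pics/top0.png");cv2.imwrite("pics/topcrop0.png",cv2.resize(im[130:380,150:420],(800,741),interpolation=cv2.INTER_CUBIC)[:600])
E
```

```text
(no output)
```

The top view shows the stand's trough on the left (world +y), with blues at about (409,169), (414,217) and (393,248), and the orange at (381,196). The glasses are near (480,150), the driver at (530,250) and the cup at (497,316). Next I'll localise them.

```bash
cat > h.py <<'E'
import numpy as np,cv2
from plant import env
def ray(name,uv,z):
    m=env.camera_model(name);K=m["mtx"];T=m["cam_to_world"]
    r=T[:3,:3]@np.linalg.solve(K,[uv[0],uv[1],1.]);o=T[:3,3]
    return o+r*(z-o[2])/r[2]
def blobs(im,lo,hi,roi):
    u0,u1,v0,v1=roi
    m=cv2.inRange(cv2.cvtColor(im,cv2.COLOR_BGR2HSV),lo,hi);k=np.zeros_like(m);k[v0:v1,u0:u1]=m[v0:v1,u0:u1]
    n,l,s,c=cv2.connectedComponentsWithStats(k)
    return [(c[i],s[i,4]) for i in range(1,n) if s[i,4]>15]
E
python3 - <<'E'
from h import *
im=cv2.imread("pics/top0.png")
roi=(300,445,145,280)
B=blobs(im,(105,120,40),(130,255,255),roi);O=blobs(im,(3,120,60),(20,255,255),roi)
# stand outline
hsv=cv2.cvtColor(im,cv2.COLOR_BGR2HSV)
for p in [(380,230),(320,220),(250,300),(430,200),(306,220)]: print(p,im[p[1],p[0]])
for nm,L in(("B",B),("O",O)):
    for c,a in L: print(nm,c.round(1),a,ray("top",c,.035+.009).round(4))
im2=cv2.imread("pics/side0.png")
r2=(250,400,155,270)
for nm,L in(("B",blobs(im2,(105,120,40),(130,255,255),r2)),("O",blobs(im2,(3,120,60),(20,255,255),r2))):
    for c,a in L: print("side",nm,c.round(1),a,ray("side",c,.035+.009).round(4))
E
```

```text
(380, 230) [77 81 79]
(320, 220) [36 35 34]
(250, 300) [112 119 123]
(430, 200) [80 85 80]
(306, 220) [91 92 95]
B [408.5 168.4] 114 [ 0.6381 -0.1704  0.044 ]
B [413.5 216.6] 116 [ 0.5359 -0.1802  0.044 ]
B [393.  247.4] 115 [ 0.4712 -0.1379  0.044 ]
O [380.6 194.8] 122 [ 0.5805 -0.1123  0.044 ]
side B [308.1 171.1] 90 [ 0.6382 -0.1709  0.044 ]
side B [348.9 184.1] 96 [ 0.5355 -0.1807  0.044 ]
side B [365.9 205.5] 101 [ 0.4706 -0.1382  0.044 ]
side O [316.6 194.4] 98 [ 0.5811 -0.1131  0.044 ]
```

View pics/topcrop0.png

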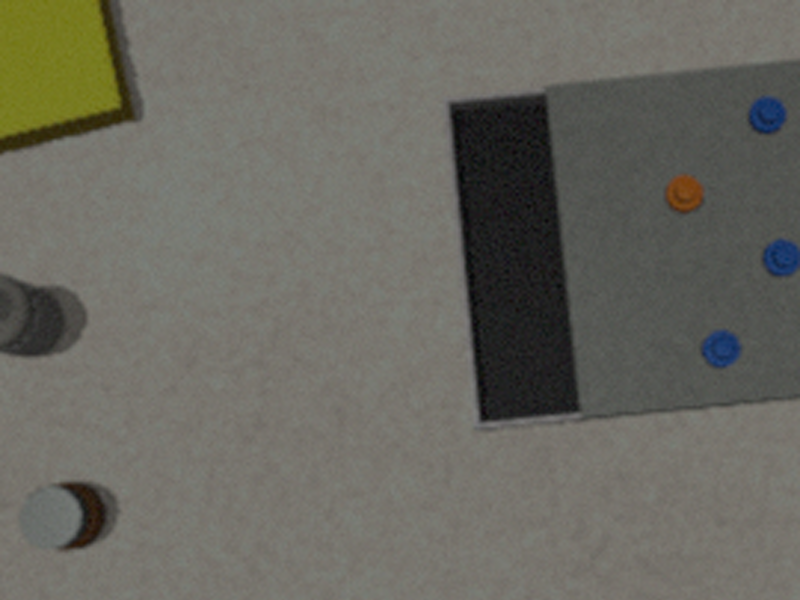

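```bash
python3 - <<'E'
from h import *
im=cv2.imread("pics/top0.png")
cv2.imwrite("pics/topcropR.png",cv2.resize(im[140:280,300:450],(800,747),interpolation=cv2.INTER_CUBIC)[:600])
P=[ray("top",p,.035)[:2] for p in [(334.6,159),(345.4,270.4),(428,150),(442,262)]]
print(np.round(P,4))
e=P[0]-P[1];e/=np.linalg.norm(e)
# stand x,y axes: y toward trough, x s.t. z up
f=P[2]-P[3]; print(np.degrees(np.arctan2(e[1],e[0])),np.degrees(np.arctan2(f[1],f[0])),np.linalg.norm(P[0]-P[1]),np.linalg.norm(f))
X=e+f/np.linalg.norm(f);X/=np.linalg.norm(X);Y=np.array([-X[1],X[0]])
o=np.mean(P,axis=0)+.03*Y;print("origin",o,"yaw",np.degrees(np.arctan2(X[1],X[0])), "sz",(P[0]-P[2])@Y,(P[1]-P[3])@Y)
for b in [(.638,-.1706),(.5357,-.1805),(.4709,-.138),(.5808,-.1127)]: d=np.array(b)-o;print((1000*np.array([d@X,d@Y])).round(1))
for n,b in (("spray",(138,232)),):print(ray("top",b,.12))
print("jar",ray("top",(170,304),.05),"glasses",ray("top",(498,179),.0),ray("top",(437,160),.045),ray("top",(437,160),.0))
E
```

```text
[[ 0.6585 -0.0155]
 [ 0.4226 -0.0418]
 [ 0.6815 -0.2136]
 [ 0.4441 -0.2395]]
6.349164044007802 6.240935318732394 0.2373969756347686 0.23884558333290887
origin [ 0.54837256 -0.09777956] yaw 6.295049681370099 sz 0.19933622994061032 0.19888643138778503
[ 81.1 -82.2]
[-21.7 -80.8]
[-81.4 -31.5]
[ 30.6 -18.4]
[0.48308259 0.35735601 0.12      ]
jar [0.34665271 0.31144065 0.05      ] glasses [ 0.63000237 -0.37270338  0.        ] [ 0.65679588 -0.22975467  0.045     ] [ 0.67058594 -0.2410731   0.        ]
```

View pics/topcropR.png

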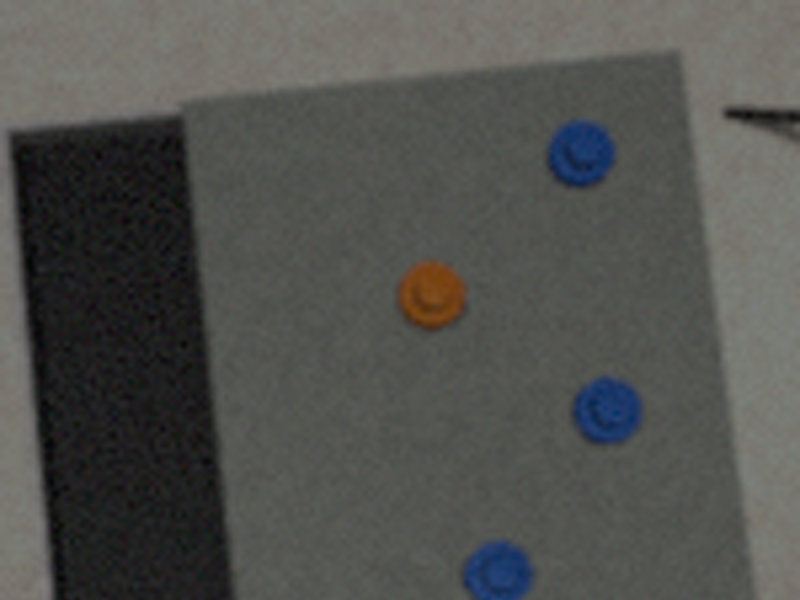

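```bash
cat >> h.py <<'E'
from scipy.spatial.transform import Rotation as R
YAW=np.radians(6.3);O=np.array([.5484,-.0978]);X=np.array([np.cos(YAW),np.sin(YAW)]);Y=np.array([-X[1],X[0]])
Yt=np.r_[X,0];Zt=np.array([0,0,-1.]);RT=R.from_matrix(np.c_[np.cross(Yt,Zt),Yt,Zt])
def pose():
    s=env.get_state();q=s["orientation"];return s,R.from_quat([q[1],q[2],q[3],q[0]]),s["tool_pos"]
def go(*pts):
    s,r,p=pose();d=p[:2]-O
    print("t",round(s["time"],2),"stand xy mm",(1000*np.array([d@X,d@Y])).round(1),"z",p[2].round(4),"w",round(s["width"],4),"F",s["ft_force"].round(1))
    print("turn",(r.inv()*RT).as_rotvec().round(3))
    for x,y,z in pts:
        t=np.r_[O+x/1000*X+y/1000*Y,z/1000];print((x,y,z),"shift",r.inv().apply(t-p).round(4))
E
python3 -c "
from h import *
go((-81.4,-74,230),(-81.4,-74,150),(-81.4,-74,127))"
```

```text
t 0.15 stand xy mm [-414.4 -481.1] z 0.3019 w 0.0921 F [ 0.2 -0.9  0.5]
turn [-1.000e-03 -1.000e-03 -1.385e+00]
(-81.4, -74, 230) shift [ 0.4025 -0.3385  0.0724]
(-81.4, -74, 150) shift [ 0.4025 -0.3384  0.1524]
(-81.4, -74, 127) shift [ 0.4025 -0.3383  0.1754]
```

```bash
python3 -m creep '[[0,0,-0.14,0.03,-0.025,0,0.7],[0,0,-0.28,0.06,-0.05,0,0.7],[0,0,-0.42,0.09,-0.075,0,0.7],[0,0,-0.56,0.12,-0.1,0,0.7],[0,0,-0.7,0.15,-0.125,0,0.7],[0,0,-0.84,0.18,-0.15,0,0.7],[0,0,-0.97,0.21,-0.175,0,0.7],[0,0,-1.1,0.24,-0.2,0,0.7]]' 20; python3 -c "
from h import *
go((-81.4,-74,230),(-81.4,-74,150),(-81.4,-74,127))"
```

```text
time: 0.95
tool_pos: [0.3611, -0.3588, 0.3022]
orientation: [-0.001, 0.765, 0.645, 0.0]
ft_force: [0.5, 0.2, 0.8]
width: 0.0298
t 0.95 stand xy mm [-214.8 -238.8] z 0.3022 w 0.0298 F [0.5 0.2 0.8]
turn [-0.001 -0.001 -0.28 ]
(-81.4, -74, 230) shift [0.1952 0.0827 0.0723]
(-81.4, -74, 150) shift [0.1951 0.0828 0.1523]
(-81.4, -74, 127) shift [0.1951 0.0828 0.1753]
```

```bash
python3 -m creep '[[0,0,-0.07,0.04,0.016,0.01,0.7],[0,0,-0.14,0.08,0.033,0.02,0.7],[0,0,-0.21,0.12,0.05,0.03,0.7],[0,0,-0.28,0.16,0.07,0.04,0.7],[0,0,-0.28,0.195,0.083,0.05,0.7],[0,0,-0.28,0.195,0.083,0.075,0.7],[0,0,-0.28,0.195,0.083,0.1,0.7],[0,0,-0.28,0.195,0.083,0.1,0.7]]'; python3 -c "
from h import *
go((-81.4,-74,150),(-81.4,-74,127),(-81.4,72,127))
im,d=env.get_image('wrist');cv2.imwrite('pics/w1.png',im)"
```

```text
time: 1.75
tool_pos: [0.4741, -0.1796, 0.1995]
orientation: [-0.004, 0.667, 0.745, -0.001]
ft_force: [0.2, 1.0, -0.1]
width: 0.0135
t 1.75 stand xy mm [-82.9 -73.2] z 0.1995 w 0.0135 F [ 0.2  1.  -0.1]
turn [-0.006 -0.004  0.001]
(-81.4, -74, 150) shift [-0.001   0.0018  0.0495]
(-81.4, -74, 127) shift [-0.0011  0.0019  0.0725]
(-81.4, 72, 127) shift [0.1449 0.0021 0.0732]
```

View pics/w1.png

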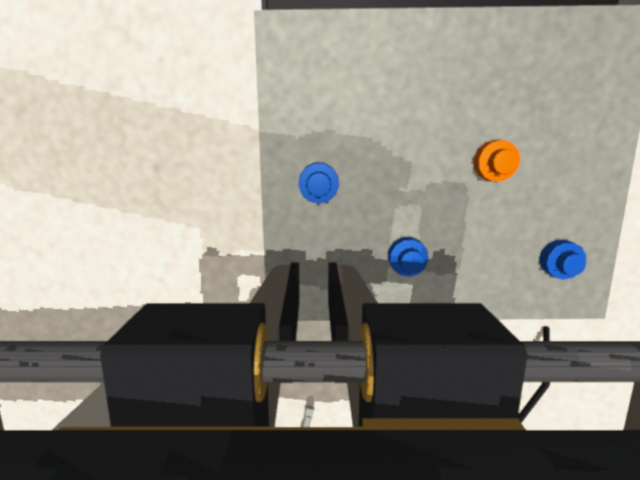

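The wrist view shows block C at (319,183), in line with the finger gap (about x=315). Blue B is clear of the fingers at (408,257). I'll descend, then push.

```bash
python3 -m creep '[[0,0,0,-0.001,0.002,0.025,0.7],[0,0,0,-0.001,0.002,0.045,0.7],[0,0,0,-0.001,0.002,0.06,0.7],[0,0,0,-0.001,0.002,0.066,0.7],[0,0,0,-0.001,0.002,0.07,0.7],[0,0,0,-0.001,0.002,0.072,0.7],[0,0,0,-0.001,0.002,0.072,0.7],[0,0,0,-0.001,0.002,0.072,0.7]]'; python3 -c "
from h import *
go((-81.4,-74,127),(-81.4,72,127))"
```

```text
time: 2.6
tool_pos: [0.4772, -0.1808, 0.1298]
orientation: [-0.002, 0.667, 0.745, -0.0]
ft_force: [-0.3, -0.2, 0.2]
width: 0.0138
t 2.6 stand xy mm [-79.9 -74.7] z 0.1298 w 0.0138 F [-0.3 -0.2  0.2]
turn [-0.003 -0.003  0.001]
(-81.4, -74, 127) shift [ 0.0006 -0.0015  0.0028]
(-81.4, 72, 127) shift [ 0.1466 -0.0014  0.0031]
```

```bash
python3 -m creep '[[0,0,0,0.002,-0.0015,0.002,0.7],[0,0,0,0.006,-0.0015,0.003,0.7],[0,0,0,0.012,-0.0015,0.003,0.7],[0,0,0,0.02,-0.0015,0.003,0.7],[0,0,0,0.03,-0.0015,0.003,0.7],[0,0,0,0.042,-0.0015,0.003,0.7],[0,0,0,0.054,-0.0015,0.003,0.7],[0,0,0,0.066,-0.0015,0.003,0.7]]'; python3 -c "
from h import *
im,d=env.get_image('wrist');cv2.imwrite('pics/w2.png',im)
go((-81.4,72,127))"
```

```text
time: 3.4
tool_pos: [0.4682, -0.114, 0.127]
orientation: [-0.002, 0.667, 0.745, -0.0]
ft_force: [0.4, 0.6, -1.1]
width: 0.0137
t 3.45 stand xy mm [-81.4  -5.2] z 0.127 w 0.0134 F [-0.1  1.5  0.3]
turn [-0.003 -0.004  0.004]
(-81.4, 72, 127) shift [0.0772 0.0003 0.0003]
```

View pics/w2.png

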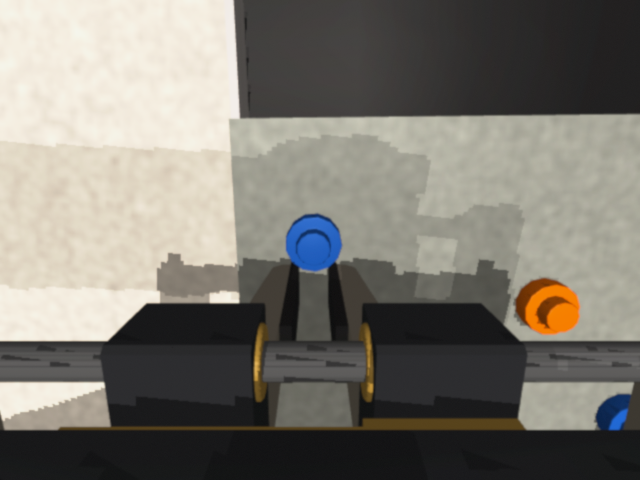

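Block C is nested between the tips at (313,242), with the trough edge ahead at row 118. I'll keep pushing.

```bash
python3 -m creep '[[0,0,0,0.012,0,0,0.7],[0,0,0,0.024,0,0,0.7],[0,0,0,0.036,0,0,0.7],[0,0,0,0.048,0,0,0.7],[0,0,0,0.06,0,0,0.7],[0,0,0,0.07,0,0,0.7],[0,0,0,0.077,0,0,0.7],[0,0,0,0.08,0,0,0.7]]'; python3 -c "
from h import *
im,d=env.get_image('wrist');cv2.imwrite('pics/w3.png',im)
go((-81.4,72,175),(-21.7,-119,175))"
```

```text
time: 4.25
tool_pos: [0.4589, -0.0315, 0.1274]
orientation: [-0.002, 0.665, 0.746, 0.0]
ft_force: [-1.0, -0.6, -0.7]
width: 0.0139
t 4.3 stand xy mm [-81.7  75.7] z 0.1273 w 0.0135 F [ 0.4  0.5 -0.7]
turn [-0.003 -0.004  0.005]
(-81.4, 72, 175) shift [-0.0035  0.0001 -0.0477]
(-21.7, -119, 175) shift [-0.1948  0.0589 -0.0486]
```

View pics/w3.png

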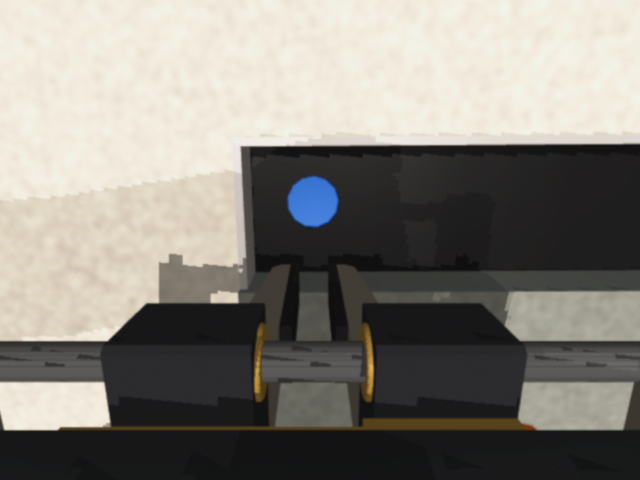

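Block C is in the trough, upside down, at (313,201). Next I'll lift and go behind B.

```bash
python3 -m creep '[[0,0,0,-0.004,0,-0.025,0.7],[0,0,0,-0.01,0,-0.048,0.7],[0,0,0,-0.045,0.012,-0.05,0.7],[0,0,0,-0.085,0.026,-0.05,0.7],[0,0,0,-0.125,0.04,-0.05,0.7],[0,0,0,-0.165,0.05,-0.05,0.7],[0,0,0,-0.19,0.058,-0.05,0.7],[0,0,0,-0.195,0.059,-0.05,0.7]]'; python3 -c "
from h import *
go((-21.7,-119,150),(-21.7,-119,127))
im,d=env.get_image('wrist');cv2.imwrite('pics/w4.png',im)"
```

```text
time: 5.1
tool_pos: [0.5402, -0.2231, 0.176]
orientation: [-0.002, 0.668, 0.744, -0.0]
ft_force: [0.0, 0.9, -0.3]
width: 0.0135
t 5.1 stand xy mm [ -21.8 -123.6] z 0.176 w 0.0135 F [ 0.   0.9 -0.3]
turn [-0.002 -0.003 -0.001]
(-21.7, -119, 150) shift [0.0045 0.0002 0.026 ]
(-21.7, -119, 127) shift [0.0045 0.0003 0.049 ]
```

View pics/w4.png

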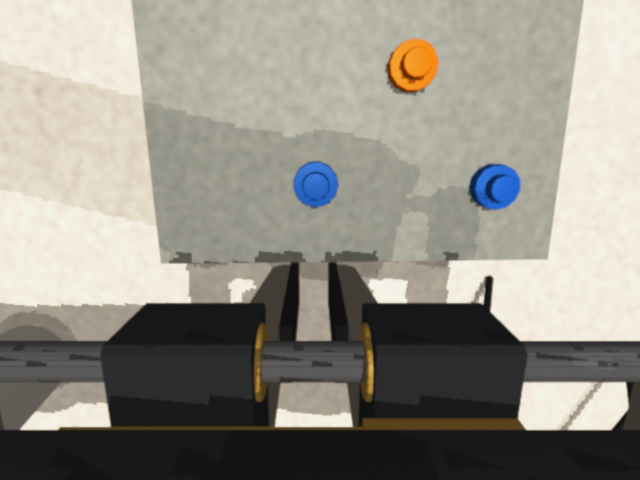

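B is at (316,185), in line with the fingers. The orange lane at (413,65) is clear.

```bash
python3 -m creep '[[0,0,0,0.005,0,0.02,0.7],[0,0,0,0.005,0,0.037,0.7],[0,0,0,0.005,0,0.045,0.7],[0,0,0,0.005,0,0.049,0.7],[0,0,0,0.005,0,0.05,0.7],[0,0,0,0.007,0,0.05,0.7],[0,0,0,0.011,0,0.05,0.7],[0,0,0,0.016,0,0.05,0.7]]'; python3 -c "
from h import *
go((-21.7,-60,127),(-21.7,76,127))"
```

```text
time: 5.95
tool_pos: [0.5382, -0.2052, 0.1265]
orientation: [-0.002, 0.667, 0.745, 0.0]
ft_force: [0.0, -0.4, 0.0]
width: 0.0139
t 5.95 stand xy mm [ -22.  -105.6] z 0.1265 w 0.0139 F [ 0.  -0.4  0. ]
turn [-0.002 -0.003  0.   ]
(-21.7, -60, 127) shift [ 0.0456  0.0003 -0.0003]
(-21.7, 76, 127) shift [1.816e-01 3.000e-04 1.000e-04]
```

```bash
python3 -m creep '[[0,0,0,0.006,0,0,0.7],[0,0,0,0.014,0,0,0.7],[0,0,0,0.024,0,0,0.7],[0,0,0,0.036,0,0,0.7],[0,0,0,0.048,0,0,0.7],[0,0,0,0.06,0,0,0.7],[0,0,0,0.072,0,0,0.7],[0,0,0,0.084,0,0,0.7]]'; python3 -c "
from h import *
im,d=env.get_image('wrist');cv2.imwrite('pics/w5.png',im)
go((-21.7,76,127))"
```

```text
time: 6.75
tool_pos: [0.5288, -0.1205, 0.1268]
orientation: [-0.002, 0.667, 0.745, 0.0]
ft_force: [-0.3, -0.4, 0.2]
width: 0.0139
t 6.8 stand xy mm [-21.9 -18. ] z 0.1268 w 0.0136 F [-0.3  1.1 -0.3]
turn [-0.002 -0.005  0.003]
(-21.7, 76, 127) shift [0.094  0.0005 0.0003]
```

View pics/w5.png

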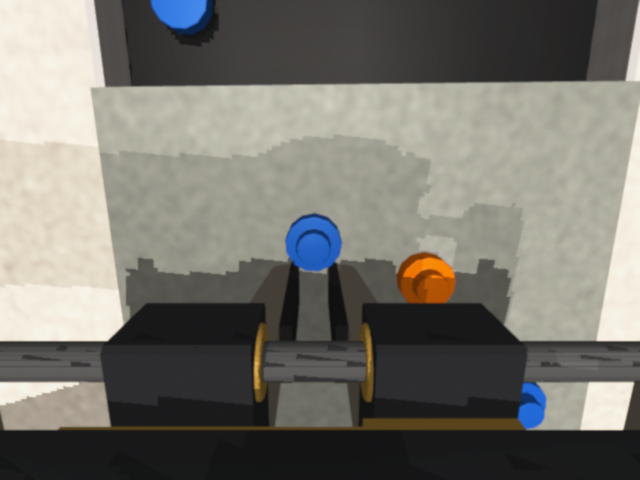

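B is nested at (313,242), and the orange at (426,280) is untouched beside the finger.

```bash
python3 -m creep '[[0,0,0,0.013,0,0,0.7],[0,0,0,0.026,0,0,0.7],[0,0,0,0.039,0,0,0.7],[0,0,0,0.052,0,0,0.7],[0,0,0,0.065,0,0,0.7],[0,0,0,0.078,0,0,0.7],[0,0,0,0.089,0,0,0.7],[0,0,0,0.095,0,0,0.7]]'; python3 -c "
from h import *
im,d=env.get_image('wrist');cv2.imwrite('pics/w6.png',im)
go((-21.7,70,175),(81.1,-118,175))"
```

```text
time: 7.6
tool_pos: [0.5178, -0.0222, 0.1273]
orientation: [-0.003, 0.665, 0.746, 0.001]
ft_force: [-0.3, -0.7, 0.2]
width: 0.0141
t 7.65 stand xy mm [-22.1  79. ] z 0.1274 w 0.0139 F [ 0.4  0.7 -0.6]
turn [-0.002 -0.005  0.005]
(-21.7, 70, 175) shift [-0.0088  0.0002 -0.0477]
(81.1, -118, 175) shift [-0.1973  0.1021 -0.0489]
```

View pics/w6.png

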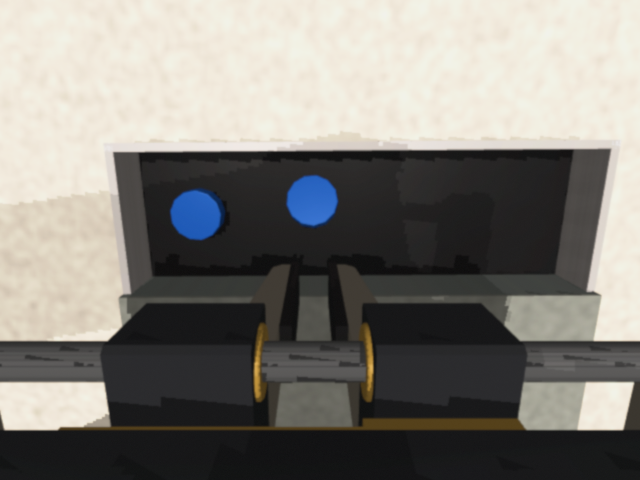

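Two blues are now in the trough. I'll lift and go behind A.

```bash
python3 -m creep '[[0,0,0,-0.002,0,-0.025,0.7],[0,0,0,-0.008,0,-0.048,0.7],[0,0,0,-0.045,0.02,-0.05,0.7],[0,0,0,-0.085,0.042,-0.05,0.7],[0,0,0,-0.125,0.065,-0.05,0.7],[0,0,0,-0.165,0.086,-0.05,0.7],[0,0,0,-0.19,0.1,-0.05,0.7],[0,0,0,-0.195,0.102,-0.05,0.7]]'; python3 -c "
from h import *
go((81.1,-118,150),(81.1,-118,127))
im,d=env.get_image('wrist');cv2.imwrite('pics/w7.png',im)"
```

```text
time: 8.45
tool_pos: [0.6424, -0.2088, 0.1754]
orientation: [-0.002, 0.667, 0.745, 0.001]
ft_force: [-0.7, 0.7, 0.1]
width: 0.014
t 8.45 stand xy mm [  81.2 -120.7] z 0.1754 w 0.014 F [-0.7  0.7  0.1]
turn [-0.002 -0.003 -0.001]
(81.1, -118, 150) shift [ 0.0026 -0.0001  0.0255]
(81.1, -118, 127) shift [ 0.0025 -0.0001  0.0485]
```

View pics/w7.png

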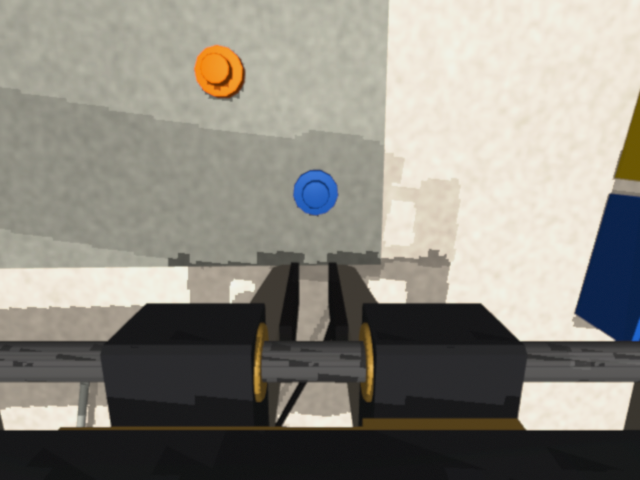

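Block A is centred at (315,192). A spectacle temple is visible close behind the fingers, around (300,390), so I'll check where its end is before descending.

```bash
python3 - <<'E'
from h import *
im=cv2.imread("pics/w7.png");cv2.imwrite("pics/w7c.png",cv2.resize(im[250:440,240:390],None,fx=3.1,fy=3.1,interpolation=cv2.INTER_CUBIC))
im=cv2.imread("pics/top0.png");cv2.imwrite("pics/gl.png",cv2.resize(im[95:195,410:530],None,fx=6,fy=6,interpolation=cv2.INTER_CUBIC))
d=np.load("pics/top0.npy")
print(d[155:166,432:446])
m=env.camera_model("top")
for u,v in [(438,160),(439,160),(440,161),(445,161),(450,162)]:
    z=d[v,u];p=m["cam_to_world"]@np.r_[z*np.linalg.solve(m["mtx"],[u,v,1]),1];e=p[:2]-O
    print(u,v,p[:3].round(4),(1000*np.array([e@X,e@Y])).round(1))
E
```

```text
[[0.9730811  0.97476023 0.9743435  0.9711557  0.97142714 0.9725662
  0.97396946 0.9724311  0.9694156  0.9722064  0.97162575 0.9703055
  0.96791345 0.97264546]
 [0.9712634  0.9719993  0.9707579  0.9713932  0.9727127  0.97328717
  0.9700603  0.97053134 0.97149223 0.968646   0.96936625 0.9714229
  0.97129315 0.97350156]
 [0.97072816 0.9752536  0.97124106 0.9730512  0.97701615 0.96881354
  0.97072816 0.97066647 0.97151846 0.9703904  0.97074175 0.97420293
  0.97207355 0.97058576]
 [0.9720074  0.9727174  0.9722671  0.9737304  0.9731875  0.96872723
  0.97123384 0.97269183 0.9696291  0.9717715  0.97630864 0.97131777
  0.9741397  0.96918464]
 [0.9710885  0.9724272  0.97326225 0.96939343 0.97411424 0.97120255
  0.9695431  0.97149795 0.97175586 0.9711524  0.9700394  0.9731318
  0.96989065 0.9703903 ]
 [0.97138315 0.9703138  0.96941566 0.97034806 0.96414447 0.9646917
  0.96180713 0.9618771  0.9589452  0.9575106  0.9579213  0.9547449
  0.9507702  0.9508966 ]
 [0.97189593 0.97070634 0.96909606 0.970898   0.964009   0.96514934
  0.96021813 0.96095484 0.9570017  0.9555356  0.95269    0.95143515
  0.
[... 209 characters left out ...]
92177 0.9702206  0.96781653 0.97114927
  0.97023416 0.97046113 0.9711655  0.96796614 0.9697561  0.9679732
  0.9689332  0.9702853 ]
 [0.96888053 0.96907693 0.96659774 0.9671113  0.9698415  0.9676559
  0.9684829  0.9667336  0.97088826 0.969893   0.97039104 0.96960175
  0.9669389  0.9690093 ]
 [0.96934396 0.9720338  0.9705223  0.97263116 0.9673202  0.9705494
  0.9701955  0.97216547 0.9693025  0.9660411  0.966119   0.9696426
  0.9702684  0.96743596]]
438 160 [ 0.6681 -0.2412  0.0081] [ 103.3 -155.7]
439 160 [ 0.6682 -0.2434  0.008 ] [ 103.1 -157.9]
440 161 [ 0.6647 -0.2444  0.0124] [  99.5 -158.5]
445 161 [ 0.6624 -0.253   0.0205] [  96.2 -166.7]
450 162 [ 0.6584 -0.2619  0.0268] [  91.4 -175.2]
```

View pics/w7c.png

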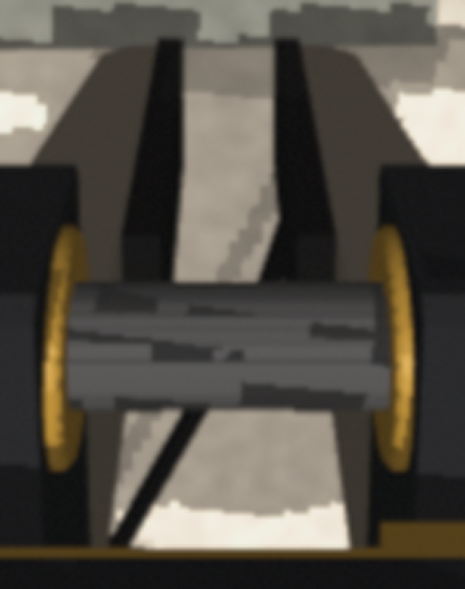

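View pics/gl.png

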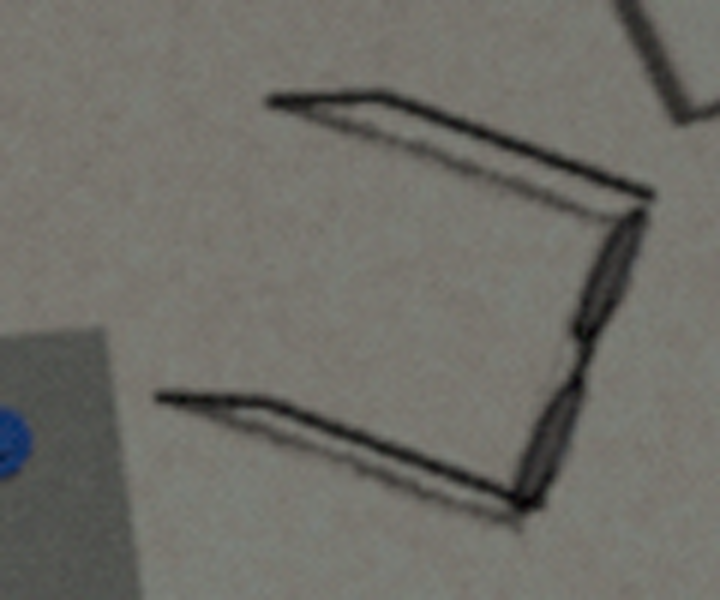

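The temple's end curls down to about 8 mm high, 28 mm or more behind the fingers, so it's clear. Descending.

```bash
python3 -m creep '[[0,0,0,0.004,0,0.02,0.7],[0,0,0,0.004,0,0.037,0.7],[0,0,0,0.004,0,0.045,0.7],[0,0,0,0.004,0,0.048,0.7],[0,0,0,0.004,0,0.049,0.7],[0,0,0,0.006,0,0.049,0.7],[0,0,0,0.01,0,0.049,0.7],[0,0,0,0.015,0,0.049,0.7]]'; python3 -c "
from h import *
go((81.1,76,127))"
```

```text
time: 9.3
tool_pos: [0.6403, -0.1919, 0.1271]
orientation: [-0.002, 0.667, 0.745, 0.001]
ft_force: [-0.0, 1.4, -0.3]
width: 0.0138
t 9.3 stand xy mm [  81.  -103.6] z 0.1271 w 0.0138 F [-0.   1.4 -0.3]
turn [-0.001 -0.004  0.001]
(81.1, 76, 127) shift [0.1796 0.0002 0.0008]
```

```bash
python3 -m creep '[[0,0,0,0.006,0,0,0.7],[0,0,0,0.014,0,0,0.7],[0,0,0,0.024,0,0,0.7],[0,0,0,0.036,0,0,0.7],[0,0,0,0.048,0,0,0.7],[0,0,0,0.06,0,0,0.7],[0,0,0,0.072,0,0,0.7],[0,0,0,0.084,0,0,0.7]]'; python3 -c "
from h import *
im,d=env.get_image('wrist');cv2.imwrite('pics/w8.png',im)
go((81.1,76,127))"
```

```text
time: 10.1
tool_pos: [0.6309, -0.1072, 0.1274]
orientation: [-0.002, 0.667, 0.745, 0.001]
ft_force: [-1.2, -0.5, -0.5]
width: 0.0142
t 10.15 stand xy mm [ 81.1 -15.6] z 0.1275 w 0.0138 F [-0.1  2.6 -0.7]
turn [-0.001 -0.006  0.004]
(81.1, 76, 127) shift [0.0916 0.0003 0.001 ]
```

View pics/w8.png

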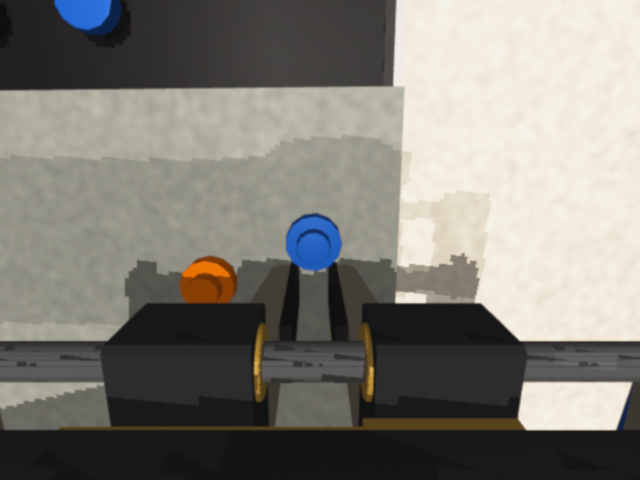

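A is nested at (313,242), and the orange at (208,283) is clear of the left finger. I'll finish the push.

```bash
python3 -m creep '[[0,0,0,0.013,0,0.0005,0.7],[0,0,0,0.026,0,0.0005,0.7],[0,0,0,0.039,0,0.0005,0.7],[0,0,0,0.052,0,0.0005,0.7],[0,0,0,0.065,0,0.0005,0.7],[0,0,0,0.078,0,0.0005,0.7],[0,0,0,0.088,0,0.0005,0.7],[0,0,0,0.094,0,0.0005,0.7]]'; python3 -c "
from h import *
im,d=env.get_image('wrist');cv2.imwrite('pics/w9.png',im)
go((81,20,250))"
```

```text
time: 10.95
tool_pos: [0.62, -0.0095, 0.1276]
orientation: [-0.003, 0.665, 0.747, 0.002]
ft_force: [-0.0, 0.6, 0.4]
width: 0.014
t 11.0 stand xy mm [80.8 80.6] z 0.1276 w 0.0137 F [-0.4  1.1  0. ]
turn [-0.001 -0.007  0.006]
(81, 20, 250) shift [-0.0598 -0.0004 -0.1228]
```

View pics/w9.png

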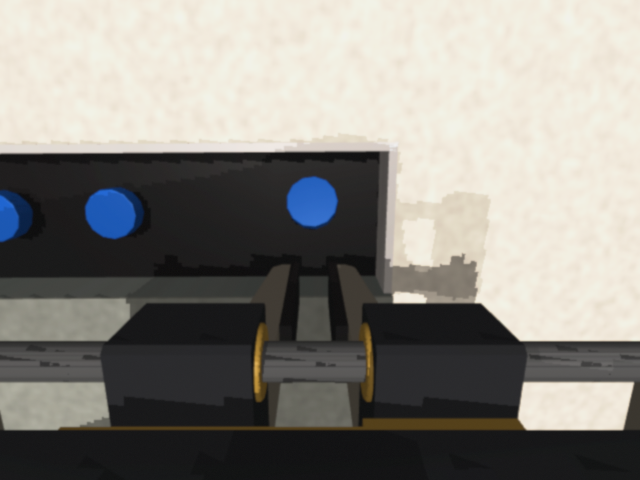

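All three blues are in the trough. I'll retract straight up, then do the checks.

```bash
python3 -m creep '[[0,0,0,-0.003,0,-0.025,0.7],[0,0,0,-0.003,0,-0.055,0.7],[0,0,0,-0.003,0,-0.09,0.7],[0,0,0,-0.003,0,-0.125,0.7],[0,0,0,-0.003,0,-0.16,0.7],[0,0,0,-0.003,0,-0.19,0.7],[0,0,0,-0.003,0,-0.2,0.7],[0,0,0,-0.003,0,-0.2,0.7]]' >/dev/null; python3 -m creep '[[0,0,0,0.03,-0.02,0,0.7],[0,0,0,0.07,-0.05,0,0.7],[0,0,0,0.11,-0.08,0,0.7],[0,0,0,0.15,-0.11,0,0.7],[0,0,0,0.19,-0.14,0,0.7],[0,0,0,0.23,-0.16,0,0.7],[0,0,0,0.26,-0.18,0,0.7],[0,0,0,0.26,-0.18,0,0.7]]'; python3 - <<'E'
from h import *
for n,roi in(("top",(300,445,145,280)),("side",(240,400,155,275))):
    im,d=env.get_image(n);cv2.imwrite(f"pics/{n}9.png",im)
    for nm,L in(("B",blobs(im,(105,120,40),(130,255,255),roi)),("O",blobs(im,(3,120,60),(20,255,255),roi))):
        for c,a in L:
            p=ray(n,c,.044 if nm=="O" else .013);e=p[:2]-O;print(n,nm,c.round(1),a,p.round(4),(1000*np.array([e@X,e@Y])).round(1))
E
```

```text
time: 12.6
tool_pos: [0.4087, 0.2275, 0.3288]
orientation: [-0.003, 0.662, 0.749, 0.001]
ft_force: [0.4, -0.3, -0.2]
width: 0.0135
top B [317.  180.1] 136 [0.6174 0.0214 0.013 ] [ 81.7 110.9]
top B [321.8 227.2] 137 [0.5146 0.009  0.013 ] [-21.9 109.9]
top B [325.1 255. ] 136 [0.4551 0.0006 0.013 ] [-81.9 108. ]
top O [380.6 194.8] 122 [ 0.5805 -0.1123  0.044 ] [ 30.3 -18. ]
side B [268.5 235.7] 47 [0.621  0.0236 0.013 ] [ 85.5 112.7]
side B [341.3 257.4] 111 [ 0.4567 -0.0031  0.013 ] [-80.8 104.2]
```

View pics/top9.png

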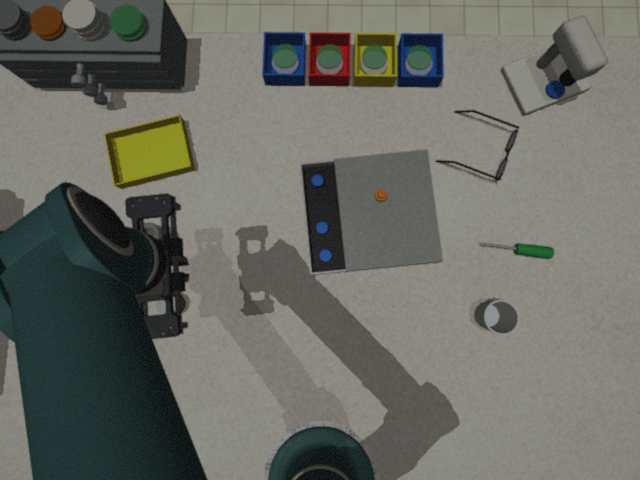

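View pics/side9.png

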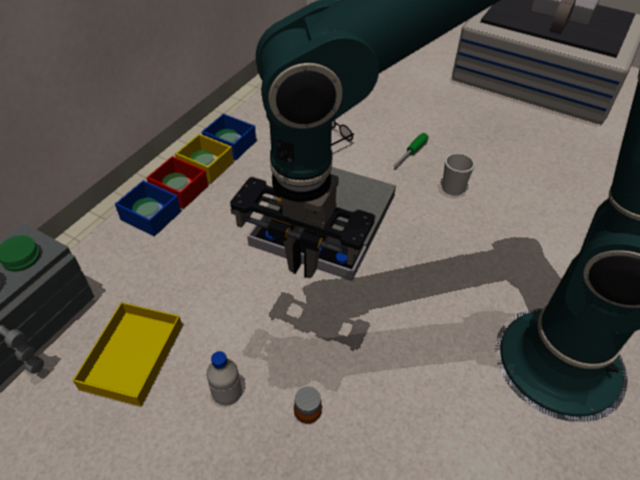

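The top view shows three blues in the trough at (317,180), (322,227) and (325,255). The orange is at exactly its starting pixel (380.6,194.8), and the bench items haven't moved. The tips are at about 0.24 m, clear of everything.

```bash
python3 -c "
from plant import env
print(env.sign_off(), env.get_state()['time'])"
```

```text
the job is handed in; nothing more can be done
the job is handed in; nothing more can be done
```

I swept all three blue blocks along the deck and over the edge into the trough by pushing only, and handed the job in at about 12.7 s. The fingers were held 14 mm apart so each disc nested between the tips.

**Blue blocks:** the last top picture shows all three on the trough floor, at stand x = +82, −22 and −82 mm and y = 108–111 mm. They lie upside down from the drop.

**Orange block:** it is at the same pixel as at the start, (380.6, 194.8), so it did not move.

**Other things:** in the last pictures the glasses, driver and cup (top view) and the spray, jar and tray (side view) look where they were. I compared these by eye and did not measure them.

**Forces and position:** the wrist force I read stayed under 3 N, and the arm ended well clear of everything.

**Check that fell short:** the arm partly blocked the last side view. It hid the middle blue and the orange, and its two blue readings were up to about 4 mm off the top view. The final positions therefore rest on the top camera.

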